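# Put the wheel-change tools back in their foam pads

### The arm

A 6-joint arm with a two-finger parallel gripper is mounted at the origin on the work surface. World frame = base frame: x ahead of the robot, y to its left, z up, the work surface at z = 0. Lengths are in m, angles in rad, forces in N, time in s.
With the tool pointing down it reaches from about 0.375 to 0.9 m from the base axis. Payload 3.1 kg.
Tool frame: the origin (TCP) lies at the very end of the fingers, on their centre line; the grasp point (between the pads) lies 19 mm behind it; z points along the fingers, y is the line along which they close (so a half turn about z gives the same grasp; the last joint's range is limited). The gripper opens to 87 mm and grips with 3 to 60 N. Pads are 19 mm wide; open, the fingers measure 117 mm over their backs; the gripper's body (75 mm by 190 mm) begins 51 mm behind the grasp point.
Start: joints at [-1.278, 0.527, 1.433, -0, 1.181, -0.178], TCP at [0.284, -0.557, 0.223] pointing down, gripper open.
Joint ranges: [-3.08, 3.08], [-0.75, 2.2], [0.22, 2.44], [-1.43, 4.57], [0, 2.65], [-2.85, 2.85]. Speed limits (rad/s): [2.79, 2.79, 3.14, 3.14, 3.14, 3.14].

### API

Orientations are given as a unit quaternion [x, y, z, w].
In Python, from rig import status, viewer, robot gives the robot as it stands.
- The arm moves only by the tool arm_command, never from a script. Its arguments are lists of equal length, an entry for each row: "delta_rot": the turn, a rotation vector about the tool's x, y, z in degrees, a list of three; "delta_pos": the shift along the tool's x, y, z in m, a list of three; "gripper": the closure, from -1 (fully open) to 1 (shut). In form: {"delta_rot": [[rx, ry, rz], ...], "delta_pos": [[dx, dy, dz], ...], "gripper": [gripper, ...]}. A call has 1 to 12 rows; each row is the pose to reach, as a shift and turn from the pose commanded when the call began, along the tool's axes at that moment; what a row does not reach only later rows make up. A row lasts 1/12 s, in which the tool goes at most 41.7 mm and 7.16 degrees, less where a joint would pass 70% of its speed; a pose out of reach is approached as far as the arm can. A call with a gripper value outside its range is refused whole. The fingers move at their own pace and stop on an object; "grip_force" is the grip in N (left out, the last holds). Time passes only in rows, so rows that repeat a pose let the fingers close. It gives the time, the measured TCP pose, the force, the opening and the grip force at its end, in the units of the state.
- status.get_obs(): the state, without advancing time (a new reading comes with each control period).
- viewer.camera(name): name is "scene" or "top"; returns a dict with "pixels" (420x560x3 uint8, blue, green, red), "fx", "fy", "cx", "cy" (pixels), "pose" (4x4, takes a point from camera to world coordinates). Camera axes: x right, y down, z forward; pixel columns grow to the right and rows downward; lengths in m; the calibration is good to about 2 mm. A picture is of the moment at which its call begins. There is no depth.
- robot.hand_in(): hands the job in; it is judged then, once.
The state is a dict: "time": time; "q": joint angles; "joint_velocities": joint speeds; "joint_torque": joint torques, N m; "position": TCP position; "tool_rot": TCP orientation; "ft_force": force on the tool from outside, world axes, zero at the start; "moment": the same for the moment, N m; "grip_width": finger opening in m; "grip_force": force on a finger pad.
Only numpy, scipy, OpenCV 4.12 (cv2) and the standard library are available. Lean on these libraries where they do the work, as an engineer would, in place of code of your own. Each camera call takes 0.05 s, during which the arm holds its last target. There are 200 camera calls.

### The job

The wheel change is done, so put the four loose tools away, each in the foam pad made for it: lay the red tyre pressure gauge (screen up) and the T-handled valve stem tool flat and fully down in the cut-outs of their own outline, pointing the way the outline points. Stand the blue-sleeved socket upright in the round well with the blue floor and the yellow-sleeved socket upright in the well with the yellow floor, fully down. Leave the glass jar and the orange socket clip where they are.

Things in the scene. Friction and masses are not known exactly. Their poses are not given: they have to be found in the camera images.
- gauge_mid (a point): Loose red plastic tyre gauge, 28 mm thick, lying flat, grey screen and white button up. Point: on the handle's centre line, half-way up (14 mm). x to its brass nozzle, z up. Handle 34 mm wide, x -60 to 22 mm; head 50 mm wide, x 20 to 66; nozzle 14 mm thick, to x 84. 0.14 kg, balances at x 10; grip across the handle at the point.
- valve_mid (a point): Loose dark steel T-handled valve stem tool lying flat; shaft and crossbar round, 12 mm thick. Point: on the shaft's axis, 6 mm above its underside. x along the shaft to the brass tip, z up. Crossbar 70 mm long, along y at x -44 mm; shaft to x 70, 8 mm thick tip to x 82. 0.14 kg, balances near the point; grip across the shaft there.
- blue_socket_mid (a point): Loose deep wheel socket with a blue plastic sleeve, 80 mm tall, standing upright, drive end up. Point: on its axis half-way up (40 mm); z up, x and y of no meaning. Sleeve 28 mm in diameter, from 6 to 68 mm above the underside; steel nut end below it 25 mm, drive end above it 19 mm. 0.26 kg.
- yellow_socket_mid (a point): Loose deep wheel socket with a yellow plastic sleeve, 80 mm tall, standing upright, drive end up. Point: on its axis half-way up (40 mm); z up, x and y of no meaning. Sleeve 32 mm in diameter, from 6 to 68 mm above the underside; steel nut end below it 29 mm, drive end above it 23 mm. 0.26 kg.
- gauge_spot (a point): Fixed black foam pad with red floor, 184 x 116 mm, 18 mm high; gauge-shaped cut-out 12 mm deep, 8 mm larger than the gauge all round. Point: on the red floor, 6 mm above the steel sheet, under the gauge's point once home. x to the outline's nozzle end, z up. Pad spans x -80 to 104 mm; round finger scoops beside the point, x -22 to 22, out to y +-48 (+-45 at x +-11).
- valve_spot (a point): Fixed black foam pad with white floor, 172 x 116 mm, 18 mm high; T-shaped valve tool cut-out 12 mm deep, 8 mm larger than the tool all round. Point: on the white floor, 6 mm above the steel sheet, under the tool's point once home. x to the outline's tip end (crossbar slot at -x), z up. Pad spans x -70 to 102 mm; round finger scoops beside the point, x -22 to 22, out to y +-48 (+-45 at x +-11).
- blue_spot (a point): Fixed black foam pad, 90 x 90 mm, 18 mm high, with one round well 44 mm in diameter and 12 mm deep that has a blue floor (blue edge below the black foam). The point is at the centre of the blue floor, 6 mm above the steel sheet; z is up, x and y along the pad's sides.
- yellow_spot (a point): Fixed black foam pad, 90 x 90 mm, 18 mm high, with one round well 48 mm in diameter and 12 mm deep that has a yellow floor. The point is at the centre of the yellow floor, 6 mm above the steel sheet; z is up, x and y along the pad's sides.
- jar_mid (a point): Clip-top glass jar of valve caps, loose, 84 mm in diameter (92 mm over its wire clip), 100 mm tall, standing. The point is on its axis half-way up (50 mm). Not to be moved.
- clip_mid (a point): Orange plastic socket clip, loose, 110 x 30 mm, carrying two small bright steel sockets (22 and 28 mm in diameter), 44 mm high in all. The point is at its centre, half-way up (22 mm). x along the clip. Not to be moved.

How it is judged:
By the outcome, as a careful person would: the job done as asked, in the order asked, and still so for the second after the job is handed in, with the robot touching nothing.
It also fails if it takes over 99 s, if anything falls off the work surface, if the arm or the gripper's body presses on something with over 40 N, if the wrist force passes 120 N, or if a joint passes its speed limit or range.

## Working session

There is one attempt and no reset: what is moved stays moved. The work goes in short steps, Python scripts to look and compute and a tool call to move; the robot and the scene stay as the last step left them, time stands still between calls to the robot, and variables do not carry over. Pictures are saved under pics/ and viewed, at most 14 in all, crops included, and the job is handed in when it is done.

Besides the shell and the picture viewer there is one more tool, called after "Emit:" as a command line: name --argument value ..., lists and objects as JSON in quotes. arm_command: Moves the arm, as the interface text tells. Its arguments: {"type":"object","properties":{"delta_rot":{"type":"array","items":{"type":"array","items":{"type":"number"}}},"delta_pos":{"type":"array","items":{"type":"array","items":{"type":"number"}}},"gripper":{"type":"array","items":{"type":"number"}},"grip_force":{"type":"number"}},"required":["delta_rot","delta_pos","gripper"]}

```bash
ls; mkdir -p pics; python3 - <<'E'
from rig import status, viewer
import cv2,numpy as np,pickle
d={}
for n in("scene","top"):
    c=viewer.camera(n); d[n]=c; cv2.imwrite(f"pics/{n}0.png",c["pixels"])
    print(n,c["fx"],c["cx"],c["cy"],np.round(c["pose"],3).tolist())
pickle.dump(d,open("c0.pkl","wb"))
o=status.get_obs();print(o)
E
```

```text
pics
scene 392.72600233764973 286.03510129810945 210.60710829407572 [[-0.608, 0.49, -0.625, 1.129], [0.794, 0.384, -0.471, 0.5], [0.009, -0.782, -0.623, 0.703], [0.0, 0.0, 0.0, 1.0]]
top 484.05212480134816 284.01558138725153 202.7352626086362 [[0.006, -0.994, 0.107, 0.353], [-1.0, -0.007, -0.01, 0.004], [0.01, -0.107, -0.994, 1.477], [0.0, 0.0, 0.0, 1.0]]
{'time': 0.1, 'q': array([-1.27850709e+00,  5.28364696e-01,  1.43376424e+00, -1.65300252e-05,
        1.18138924e+00, -1.78509128e-01]), 'joint_velocities': array([ 0.00054968, -0.00179634, -0.00322507, -0.00012063, -0.00053696,
       -0.00010794]), 'joint_torque': array([-1.01750597e-03, -4.40986490e+01, -1.77150840e+01,  6.35231822e-02,
        5.34066756e-02, -4.65940570e-05]), 'position': array([ 0.283325  , -0.5563618 ,  0.22167787]), 'tool_rot': array([ 9.72420133e-01,  2.33234126e-01, -6.23729836e-05, -9.60771349e-04]), 'ft_force': array([-0.4842051 ,  0.23161039, -0.68434006]), 'moment': array([ 0.02621719, -0.00464692, -0.02089532]), 'grip_force': 0.0, 'grip_width': 0.08678260157071412}
```

View pics/top0.png

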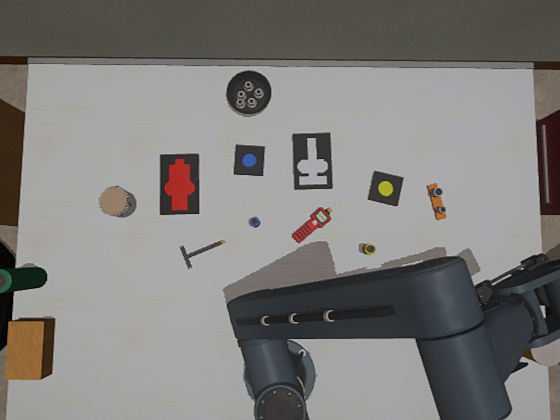

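View pics/scene0.png

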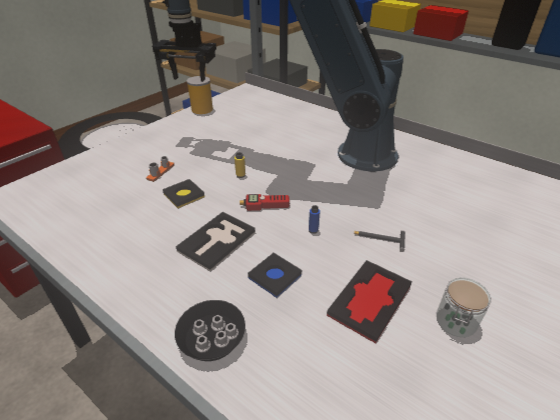

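```bash
cat > h.py <<'E'
import numpy as np,cv2,pickle
def ray(c,u,v,z):
    P=c["pose"]; d=P[:3,:3]@np.array([(u-c["cx"])/c["fx"],(v-c["cy"])/c["fy"],1.])
    o=P[:3,3]; return o+d*(z-o[2])/d[2]
def rect(im,c,ctr,ang,z,half,s=0.0005):
    "view of the plane z, image right = local x, up = local y, centre ctr"
    n=int(half/s); g=np.arange(-n,n)*s
    X,Y=np.meshgrid(g,-g); ca,sa=np.cos(ang),np.sin(ang)
    W=np.stack([ctr[0]+ca*X-sa*Y,ctr[1]+sa*X+ca*Y,np.full_like(X,z)],-1)
    R=c["pose"][:3,:3]; p=(W-c["pose"][:3,3])@R
    return cv2.remap(im,(p[...,0]/p[...,2]*c["fx"]+c["cx"]).astype(np.float32),(p[...,1]/p[...,2]*c["fy"]+c["cy"]).astype(np.float32),cv2.INTER_LINEAR)
def comps(mask,amin=15):
    n,l,s,ce=cv2.connectedComponentsWithStats(mask.astype(np.uint8))
    return [(s[i],ce[i],np.argwhere(l==i)[:,::-1]) for i in range(1,n) if s[i][4]>=amin]
E
python3 - <<'E'
from h import *
d=pickle.load(open("c0.pkl","rb")); c=d["top"]; im=c["pixels"]
cv2.imwrite("pics/crop0.png",cv2.resize(im[120:275,90:460],None,fx=2.15,fy=2.15,interpolation=cv2.INTER_CUBIC))
for name in("top","scene"):
    c=d[name]; im=c["pixels"]; h=cv2.cvtColor(im,cv2.COLOR_BGR2HSV); H,S,V=[h[...,i].astype(int) for i in range(3)]
    ok=np.zeros(H.shape,bool); 
    if name=="top": ok[120:280,90:460]=1
    else: ok[120:345,120:500]=1
    M={"red":((H<6)|(H>172))&(S>130)&(V>70),"blue":(H>100)&(H<130)&(S>120),"yel":(H>20)&(H<35)&(S>120),"black":(V<75),"white":(V>200)&(S<40)}
    for k in M:
        if k=="white":continue
        for s,ce,p in comps(M[k]&ok):
            r=cv2.minAreaRect(p.astype(np.float32))
            print(name,k,s.tolist(),np.round(ce,1),[np.round(x,1).tolist() for x in r],np.round(ray(c,*ce,0.018),3)[:2])
E
```

```text
top red [164, 159, 31, 52, 1061] [179.  184.8] [[179.0, 184.5], [51.0, 30.0], 90.0] [0.562 0.309]
top red [293, 208, 38, 35, 324] [309.4 226.7] [[310.5, 225.4], [15.7, 41.5], 50.2] [ 0.437 -0.087]
top blue [242, 154, 15, 13, 149] [248.8 159.9] [[249.0, 160.0], [12.0, 14.0], 90.0] [0.641 0.098]
top blue [250, 217, 10, 10, 34] [254.7 222.1] [[254.5, 221.5], [8.5, 8.5], 45.0] [0.45  0.078]
top yel [378, 181, 15, 15, 180] [385.3 188.1] [[385.0, 188.0], [14.0, 14.0], 90.0] [ 0.557 -0.319]
top yel [365, 244, 10, 11, 42] [368.4 248.7] [[369.5, 249.0], [10.0, 9.0], 90.0] [ 0.372 -0.265]
top black [293, 133, 39, 57, 1152] [311.9 156.9] [[312.0, 161.0], [55.2, 37.3], 88.2] [ 0.651 -0.095]
top black [234, 145, 30, 31, 672] [248.8 160.3] [[248.7, 160.0], [28.7, 29.4], 3.6] [0.639 0.098]
top black [160, 154, 39, 61, 1173] [179.2 183.7] [[179.0, 184.0], [60.0, 38.0], 90.0] [0.565 0.308]
top black [368, 171, 35, 35, 666] [385.3 188.4] [[385.4, 188.3], [29.8, 29.1], 13.0] [ 0.556 -0.319]
top black [436, 189, 6, 6, 30] [438.3 191.5] [[438.5, 191.5], [5.0, 5.0], 90.0] [ 0.547 -0.481]
top black [441, 2
[... 1943 characters left out ...]
], 31.5] [0.581 0.318]
scene black [175, 301, 70, 44, 1701] [208.1 321.4] [[209.5, 322.5], [43.0, 69.0], 90.0] [0.832 0.079]
scene black [445, 304, 4, 5, 15] [446.4 306.3] [[446.5, 306.0], [4.0, 3.0], 90.0] [0.491 0.456]
scene black [215, 317, 5, 4, 15] [216.9 318.4] [[217.0, 318.5], [3.0, 4.0], 90.0] [0.816 0.088]
scene black [197, 321, 4, 5, 16] [198.4 323. ] [[198.5, 323.0], [4.0, 3.0], 90.0] [0.847 0.066]
scene black [228, 325, 5, 4, 16] [230.  326.5] [[230.0, 326.5], [3.0, 4.0], 90.0] [0.814 0.123]
scene black [218, 333, 5, 4, 17] [220.4 334.5] [[220.0, 334.5], [3.0, 4.0], 90.0] [0.839 0.121]
scene black [199, 337, 5, 5, 19] [201.2 339.2] [[201.3, 339.3], [3.5, 4.2], 45.0] [0.87  0.099]
```

View pics/crop0.png

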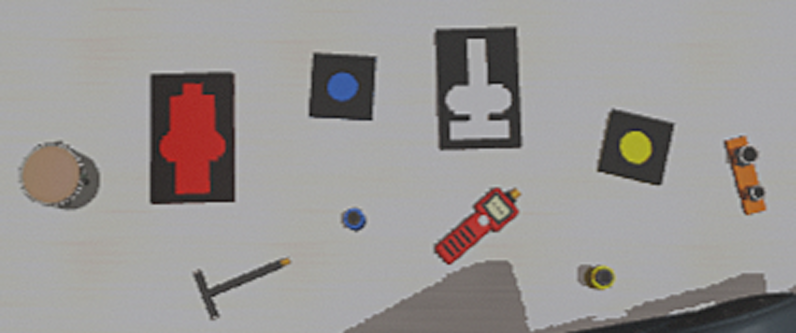

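```bash
cat > m.py <<'E'
from h import *
s=.0005
def mask(im,k):
    h=cv2.cvtColor(im,cv2.COLOR_BGR2HSV); H,S,V=[h[...,i].astype(int) for i in range(3)]
    return {"red":((H<8)|(H>170))&(S>110),"dark":V<90,"darkcol":(V<90)|(S>90),"blue":(H>100)&(H<130)&(S>110),"yel":(H>18)&(H<38)&(S>110),"col":S>90}[k]
def blob(c,k,ctr,z,half):
    r=rect(c["pixels"],c,ctr,0,z,half); m=mask(r,k).astype(np.uint8)
    cs,_=cv2.findContours(m,cv2.RETR_EXTERNAL,cv2.CHAIN_APPROX_NONE)
    q=max(cs,key=cv2.contourArea)[:,0].astype(float); n=r.shape[0]/2
    W=np.c_[ctr[0]+(q[:,0]-n)*s, ctr[1]-(q[:,1]-n)*s]
    return W
def mar(W):
    ce,wh,a=cv2.minAreaRect((W*1000).astype(np.float32)); 
    if wh[0]<wh[1]: a+=90; wh=wh[::-1]
    return np.array(ce),np.array(wh),(a+90)%180-90
def cen(W):
    m=cv2.moments((W*1e5).astype(np.float32)); return np.array([m["m10"],m["m01"]])/m["m00"]/100
E
python3 - <<'E'
from m import *
d=pickle.load(open("c0.pkl","rb"))
for n in("top","scene"):
  c=d[n]
  for nm,k,ct,hf in(("gpad","darkcol",(.565,.308),.13),("vpad","dark",(.645,-.095),.13),("bpad","darkcol",(.64,.1),.07),("ypad","darkcol",(.557,-.319),.07)):
    W=blob(c,k,ct,.018,hf); r=mar(W); print(n,nm,*[np.round(x,1) for x in r],"moment c",np.round(cen(W),1))
  for nm,k,ct in(("bwell","blue",(.64,.1)),("ywell","yel",(.557,-.319))):
    W=blob(c,k,ct,.006,.05); print(n,nm,*[np.round(x,1) for x in mar(W)],np.round(cen(W),1))
  W=blob(c,"col",(.44,-.09),.020,.11); ce,wh,a=mar(W); print(n,"gauge",ce,wh,a,cen(W))
  W=blob(c,"dark",(.39,.22),.008,.11); ce,wh,a=mar(W); print(n,"valve dark",ce,wh,a,cen(W))
  for nm,ct in(("bsock",(.45,.078)),("ysock",(.37,-.265))):
    try:
      # z=.08 end
      W=blob(c,"dark",np.array(ct)-0.0*1,.08,.03); print(n,nm,"end",*[np.round(x,1) for x in mar(W)],np.round(cen(W),1))
    except Exception as e: print(n,nm,e)
c=d["top"]
a=[rect(c["pixels"],c,(.44,-.09),0,.02,.1),rect(c["pixels"],c,(.38,.22),0,.006,.1)]
cv2.imwrite("pics/r0.png",np.hstack(a))
E
```

```text
top gpad [565.4 308.7] [184.9 117.6] 1.6 moment c [565.6 308.8]
top vpad [639.6 -95.1] [173.3 116.7] 1.9 moment c [639.6 -95.2]
top bpad [640.2  98.1] [92.  89.4] -2.9 moment c [640.2  98. ]
top ypad [ 556.2 -318.6] [92.1 91.4] 76.9 moment c [ 556.4 -318.6]
top bwell [642.8  98.2] [44.5 41.5] -90.0 [643.   98.7]
top ywell [ 558.1 -321.9] [48.4 46. ] 45.0 [ 558.2 -321.6]
top gauge [440.35549927 -91.48299408] [127.05180359  49.79629517] -48.12213134765625 [444.79308926 -95.19661554]
top valve dark [366.77832031 235.95391846] [119.67984009  65.5899353 ] -66.57130813598633 [359.5789995  251.52669378]
top bsock end [449.1  76.2] [16.1 15.4] -14.0 [448.9  76.3]
top ysock end [ 371.4 -258.8] [21.7 19.3] -77.5 [ 371.8 -259. ]
scene gpad [570.1 314. ] [194.6 117.4] 1.7 moment c [570.1 314. ]
scene vpad [642.4 -88.3] [178.2 124.8] 2.0 moment c [642.5 -88.4]
scene bpad [644.7 104.4] [97.5 97.2] -3.0 moment c [644.7 104.4]
scene ypad [ 560.9 -308.5] [109.4  94.7] 76.9 moment c [ 560.8 -308.4]
scene bwell [635.3  96.6] [38.2 34.8] -17.1 [635.4  96.7]
scene ywell [ 549.7 -325. ] [40.9 35.4] -67.2 [ 549.6 -325.3]
scene gauge [441.64349365 -85.95882416] [127.66210938  74.77716064] -46.59114074707031 [442.98393685 -80.81214236]
scene valve dark [481.67739868 290.03607178] [81.08231354 35.29401016] -88.11181163787842 [478.99767085 285.16833736]
scene bsock end [453.2  82.4] [28.2 15.4] 33.7 [453.5  82.6]
scene ysock end [ 375.2 -252. ] [36.9 20.4] 49.9 [ 375.4 -252.3]
```

View pics/r0.png

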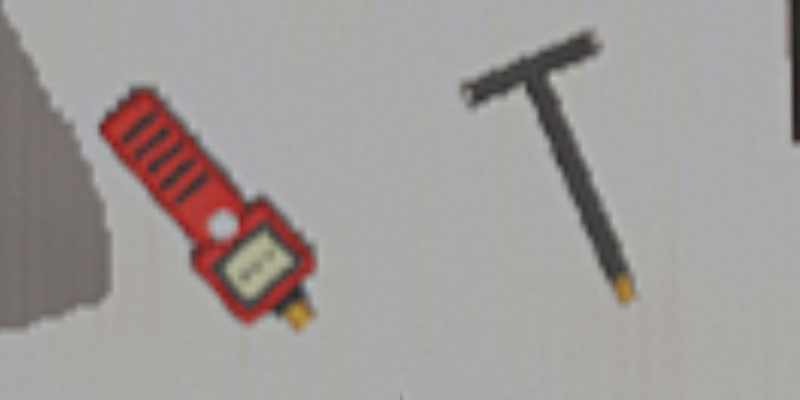

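```bash
cat > go.py <<'E'
import sys,numpy as np
from scipy.spatial.transform import Rotation as R
from rig import status
def go(x,y,z,th):
    o=status.get_obs(); r=R.from_quat(o["tool_rot"])
    t=R.from_euler("z",th,degrees=True)*R.from_euler("x",180,degrees=True)
    print("pos",np.round(r.inv().apply(np.array([x,y,z])-o["position"]),4).tolist(),"rot",np.round((r.inv()*t).as_rotvec(degrees=True),2).tolist(),
      "| q",np.round(o["q"],2).tolist(),"t",o["time"])
if __name__=="__main__": go(*map(float,sys.argv[1:5]))
E
python3 - <<'E'
from m import *
d=pickle.load(open("c0.pkl","rb")); c=d["top"]
def pca(P):
    mu=P.mean(0); w,v=np.linalg.eigh(np.cov((P-mu).T)); a=v[:,1]; a=a*np.sign(a[0]); return mu,a,np.degrees(np.arctan2(a[1],a[0]))
W=blob(c,"darkcol",(.44,-.09),.020,.11); h=cv2.convexHull((W*1e4).astype(np.float32))
m=cv2.moments(h); ang=.5*np.degrees(np.arctan2(2*m["mu11"],m["mu20"]-m["mu02"])); a=np.array([np.cos(np.radians(ang)),np.sin(np.radians(ang))]); n=np.array([-a[1],a[0]])
p=W@a; print("gauge",ang,"ends",p.min(),p.max())
hd=W[(p<p.min()+.07)&(p>p.min()+.01)]; head=W[(p>p.min()+.088)&(p<p.min()+.12)]
for q in(hd,head): print(np.round([(q@n).min(),(q@n).max()],4))
x0=p.min()+.06; l=((hd@n).min()+(hd@n).max())/2; print("mid from handle",x0*a+l*n, "from tip",(p.max()-.084)*a+l*n)
r=rect(c["pixels"],c,(.38,.22),0,.006,.1); M=mask(r,"dark"); 
q=max(comps(M),key=lambda t:t[0][4])[2]; P=np.c_[.38+(q[:,0]-200)*s,.22-(q[:,1]-200)*s]
a=np.array([np.cos(np.radians(-67)),np.sin(np.radians(-67))])
for i in range(3):
    t=P@a; sh=P[(t>t.min()+.025)&(t<t.max()-.005)]; mu,a,ang=pca(sh)
bar=P[t<t.min()+.011]; n=np.array([-a[1],a[0]])
print("valve",ang,"ext",np.ptp(P@a),"shaft line off",mu@n,"bar mid off",bar.mean(0)@n,"mid",((P@a).min()+.05)*a+(mu@n)*n,((P@a).max()-.07)*a+(mu@n)*n)
E
python3 go.py .440 -.091 .12 131
```

```text
gauge -49.43392636381727 ends 0.292139045507778 0.4359166135688739
[0.2589 0.2929]
[0.2512 0.301 ]
mid from handle [ 0.4385904  -0.08808317] from tip [ 0.43844574 -0.0879142 ]
valve -67.0219238992668 ext 0.12015005518001154 shaft line off 0.42916637569776467 bar mid off 0.4298055741975883 mid [0.36219288 0.24517707] [0.36225145 0.24503892]
pos [0.3507, -0.3435, 0.1024] rot [-0.06, -0.11, -104.02] | q [-1.28, 0.53, 1.43, -0.0, 1.18, -0.18] t 0.1
```

Emit:
arm_command --delta_rot '[[0,0,-104],[0,0,-104],[0,0,-104],[0,0,-104],[0,0,-104],[0,0,-104],[0,0,-104],[0,0,-104],[0,0,-104],[0,0,-104],[0,0,-104],[0,0,-104]]' --delta_pos '[[0.351,-0.344,0.05],[0.351,-0.344,0.05],[0.351,-0.344,0.05],[0.351,-0.344,0.05],[0.351,-0.344,0.05],[0.351,-0.344,0.05],[0.351,-0.344,0.05],[0.351,-0.344,0.05],[0.351,-0.344,0.05],[0.351,-0.344,0.05],[0.351,-0.344,0.05],[0.351,-0.344,0.05]]' --gripper '[-1,-1,-1,-1,-1,-1,-1,-1,-1,-1,-1,-1]' --grip_force 20

```text
time: 1.1
position: [0.4401, -0.0885, 0.1722]
tool_rot: [0.55, 0.835, 0.0, -0.001]
ft_force: [-0.4, -0.5, -0.6]
grip_width: 0.0872
grip_force: 0.0
```

```bash
python3 go.py .4385 -.088 .06 130.6
```

```text
pos [0.001, -0.0013, 0.1122] rot [-0.02, -0.06, -17.3] | q [-0.45, 0.38, 1.91, 0.0, 0.85, -0.86] t 1.1
```

Emit:
arm_command --delta_rot '[[0,0,-17.3],[0,0,-17.3],[0,0,-17.3],[0,0,-17.3],[0,0,-17.3],[0,0,-17.3],[0,0,-17.3]]' --delta_pos '[[0.001,-0.001,0.03],[0.001,-0.001,0.06],[0.001,-0.001,0.09],[0.001,-0.001,0.112],[0.001,-0.001,0.112],[0.001,-0.001,0.112],[0.001,-0.001,0.112]]' --gripper '[-1,-1,-1,-1,-1,-1,-1]'

```text
time: 1.68
position: [0.4395, -0.0909, 0.0612]
tool_rot: [0.421, 0.907, -0.0, 0.0]
ft_force: [0.9, 0.4, -1.0]
grip_width: 0.0871
grip_force: 0.0
```

```bash
python3 go.py .4385 -.088 .005 130.6;python3 -c "
from rig import viewer
import cv2,pickle
c=viewer.camera('scene');pickle.dump(c,open('c1.pkl','wb'))
cv2.imwrite('pics/s1.png',cv2.resize(c['pixels'][110:290,180:420],None,fx=3,fy=3))"
```

```text
pos [0.0029, 0.0011, 0.0562] rot [0.02, 0.05, -0.39] | q [-0.45, 0.6, 2.0, 0.0, 0.54, -1.16] t 1.6833
```

View pics/s1.png

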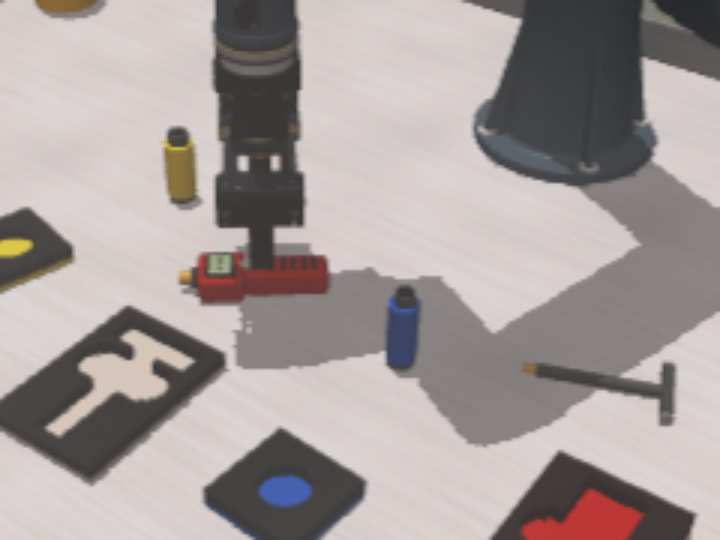

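The fingers straddle the gauge handle at (262,250) in the crop. Everything else is undisturbed.

Emit:
arm_command --delta_rot '[[0,0,-0.4],[0,0,-0.4],[0,0,-0.4],[0,0,-0.4],[0,0,-0.4],[0,0,-0.4],[0,0,-0.4],[0,0,-0.4],[0,0,-0.4],[0,0,-0.4],[0,0,-0.4],[0,0,-0.4]]' --delta_pos '[[0.003,0.001,0.015],[0.003,0.001,0.03],[0.003,0.001,0.042],[0.003,0.001,0.05],[0.003,0.001,0.055],[0.003,0.001,0.055],[0.003,0.001,0.055],[0.003,0.001,0.055],[0.003,0.001,0.055],[0.003,0.001,0.055],[0.003,0.001,0.055],[0.003,0.001,0.055]]' --gripper '[-1,-1,-1,-1,-1,-1,0.6,0.6,0.6,0.6,0.6,0.6]' --grip_force 25

```text
time: 2.73
position: [0.4379, -0.0878, 0.0058]
tool_rot: [0.418, 0.909, 0.0, 0.0]
ft_force: [0.4, 0.8, 0.3]
grip_width: 0.0551
grip_force: 0.0
```

```bash
python3 go.py .4385 -.088 .2 130.6;python3 go.py .554 .309 .15 181.6
```

```text
pos [-0.0006, 0.0003, -0.1942] rot [0.01, 0.02, 0.02] | q [-0.45, 0.72, 2.03, 0.0, 0.39, -1.16] t 2.7333
pos [0.2255, 0.3464, -0.1443] rot [-0.0, 0.02, -50.98] | q [-0.45, 0.72, 2.03, 0.0, 0.39, -1.16] t 2.7333
```

Emit:
arm_command --delta_rot '[[0,0,0],[0,0,0],[0,0,0],[0,0,0],[0,0,0],[0,0,0],[0,0,0],[0,0,0],[0,0,0],[0,0,0],[0,0,0],[0,0,0]]' --delta_pos '[[0,0,0],[0,0,0],[0,0,0],[0,0,0],[0,0,0],[0,0,0],[0,0,0],[0,0,0],[0,0,-0.01],[0,0,-0.02],[0,0,-0.03],[0,0,-0.03]]' --gripper '[0.6,0.6,0.6,0.6,0.6,0.6,0.6,0.6,0.6,0.6,0.6,0.6]' --grip_force 30

```text
time: 3.73
position: [0.4384, -0.0879, 0.0366]
tool_rot: [0.418, 0.909, -0.0, 0.001]
ft_force: [-0.2, 0.5, -1.1]
grip_width: 0.0336
grip_force: 30.0
```

```bash
python3 go.py .554 .309 .16 181.6
```

```text
pos [0.2258, 0.3463, -0.1236] rot [-0.0, 0.13, -50.98] | q [-0.45, 0.65, 2.02, 0.0, 0.47, -1.16] t 3.7333
```

Emit:
arm_command --delta_rot '[[0,0,0],[0,0,0],[0,0,0],[0,0,-7],[0,0,-14],[0,0,-19],[0,0,-24],[0,0,-29],[0,0,-34],[0,0,-40],[0,0,-46],[0,0,-51]]' --delta_pos '[[0,0,-0.035],[0,0,-0.07],[0,0,-0.105],[0.015,0.023,-0.124],[0.034,0.052,-0.124],[0.056,0.086,-0.124],[0.079,0.121,-0.124],[0.102,0.156,-0.124],[0.125,0.191,-0.124],[0.147,0.225,-0.124],[0.169,0.26,-0.124],[0.19,0.291,-0.124]]' --gripper '[0.6,0.6,0.6,0.6,0.6,0.6,0.6,0.6,0.6,0.6,0.6,0.6]'

```text
time: 4.73
position: [0.5349, 0.2484, 0.1585]
tool_rot: [-0.017, 1.0, -0.0, -0.0]
ft_force: [0.5, 0.1, -2.7]
grip_width: 0.034
grip_force: 30.0
```

```bash
python3 go.py .554 .309 .08 181.6
```

```text
pos [-0.0212, 0.0599, 0.0785] rot [-0.0, -0.05, 0.35] | q [0.25, 0.56, 1.58, 0.0, 1.0, -1.36] t 4.7333
```

Emit:
arm_command --delta_rot '[[0,0,0.3],[0,0,0.3],[0,0,0.3],[0,0,0.3],[0,0,0.3],[0,0,0.3],[0,0,0.3],[0,0,0.3]]' --delta_pos '[[-0.01,0.03,0.01],[-0.021,0.06,0.02],[-0.021,0.06,0.045],[-0.021,0.06,0.07],[-0.021,0.06,0.09],[-0.021,0.06,0.1],[-0.021,0.06,0.1],[-0.021,0.06,0.1]]' --gripper '[0.6,0.6,0.6,0.6,0.6,0.6,0.6,0.6]'

```text
time: 5.4
position: [0.5539, 0.3062, 0.0588]
tool_rot: [-0.011, 1.0, -0.0, -0.001]
ft_force: [-0.1, 0.5, -0.9]
grip_width: 0.0338
grip_force: 30.0
```

```bash
python3 go.py .554 .309 .0125 181.6;python3 -c "
from rig import viewer
import cv2,pickle,numpy as np
c=viewer.camera('scene');a=cv2.resize(c['pixels'][170:350,280:500],(440,360))
d=viewer.camera('top');b=cv2.resize(d['pixels'][110:260,120:300],(360,300))
b=cv2.copyMakeBorder(b,0,60,0,0,cv2.BORDER_CONSTANT)
pickle.dump((c,d),open('c2.pkl','wb'))
cv2.imwrite('pics/s2.png',np.hstack([a,b]))"
```

```text
pos [-0.0002, 0.0028, 0.0463] rot [-0.03, -0.09, -0.29] | q [0.33, 0.75, 1.53, 0.0, 0.87, -1.26] t 5.4
```

View pics/s2.png

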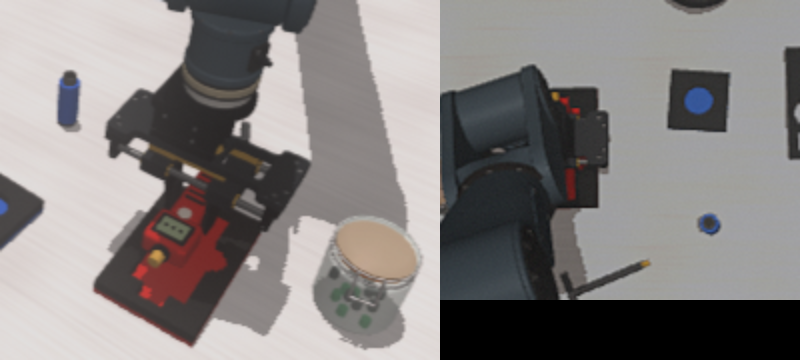

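The gauge hovers over its cut-out, pointing the right way (nozzle at (157,258)), and the jar clears the gripper. I'll lower and release it.

Emit:
arm_command --delta_rot '[[0,0,-0.3],[0,0,-0.3],[0,0,-0.3],[0,0,-0.3],[0,0,-0.3],[0,0,-0.3],[0,0,-0.3],[0,0,-0.3]]' --delta_pos '[[0,0.003,0.01],[0,0.003,0.02],[0,0.003,0.028],[0,0.003,0.034],[0,0.003,0.04],[0,0.003,0.043],[0,0.003,0.046],[0,0.003,0.046]]' --gripper '[0.6,0.6,0.6,0.6,0.6,0.6,0.6,0.6]'

```text
time: 6.17
position: [0.5539, 0.3094, 0.0128]
tool_rot: [-0.014, 1.0, -0.0, -0.001]
ft_force: [1.1, -0.1, -1.5]
grip_width: 0.0341
grip_force: 30.0
```

Emit:
arm_command --delta_rot '[[0,0,0],[0,0,0],[0,0,0],[0,0,0],[0,0,0],[0,0,0],[0,0,0],[0,0,0],[0,0,0],[0,0,0],[0,0,0],[0,0,0]]' --delta_pos '[[0,0,0.001],[0,0,0.001],[0,0,0.001],[0,0,0.001],[0,0,0.001],[0,0,0],[0,0,-0.02],[0,0,-0.05],[0,0,-0.08],[0,0,-0.11],[0,0,-0.14],[0,0,-0.16]]' --gripper '[-0.2,-0.2,-0.2,-0.2,-0.2,-0.2,-0.2,-0.2,-1,-1,-1,-1]'

```text
time: 7.17
position: [0.5553, 0.31, 0.177]
tool_rot: [-0.014, 1.0, 0.001, 0.002]
ft_force: [0.3, 0.7, -0.1]
grip_width: 0.0711
grip_force: 0.0
```

```bash
python3 go.py .3622 .2451 .16 113
```

```text
pos [0.1949, -0.0594, 0.0162] rot [0.21, 0.16, 68.62] | q [0.33, 0.59, 1.45, 0.0, 1.09, -1.27] t 7.1667
```

Emit:
arm_command --delta_rot '[[0,0,68.6],[0,0,68.6],[0,0,68.6],[0,0,68.6],[0,0,68.6],[0,0,68.6],[0,0,68.6],[0,0,68.6],[0,0,68.6],[0,0,68.6],[0,0,68.6],[0,0,68.6]]' --delta_pos '[[0.03,-0.01,0],[0.07,-0.02,0],[0.11,-0.033,0],[0.15,-0.045,0],[0.195,-0.06,0],[0.195,-0.06,0.03],[0.195,-0.06,0.06],[0.195,-0.06,0.09],[0.195,-0.06,0.11],[0.195,-0.06,0.12],[0.195,-0.06,0.12],[0.195,-0.06,0.12]]' --gripper '[-1,-1,-1,-1,-1,-1,-1,-1,-1,-1,-1,-1]'

```text
time: 8.17
position: [0.3609, 0.244, 0.0534]
tool_rot: [0.551, 0.835, -0.0, -0.0]
ft_force: [0.2, -1.5, 0.2]
grip_width: 0.0868
grip_force: 0.0
```

```bash
python3 go.py .3622 .2451 .003 113;python3 -c "
from rig import viewer
import cv2,pickle,numpy as np
c=viewer.camera('scene');a=cv2.resize(c['pixels'][170:350,280:500],(440,360))
d=viewer.camera('top');b=cv2.resize(d['pixels'][130:280,120:300],(360,300))
b=cv2.copyMakeBorder(b,0,60,0,0,cv2.BORDER_CONSTANT)
pickle.dump((c,d),open('c3.pkl','wb'))
cv2.imwrite('pics/s3.png',np.hstack([a,b]))"
```

```text
pos [0.0005, 0.0017, 0.0504] rot [-0.05, -0.0, 0.13] | q [0.34, 0.61, 2.04, 0.0, 0.5, -0.07] t 8.1667
```

View pics/s3.png

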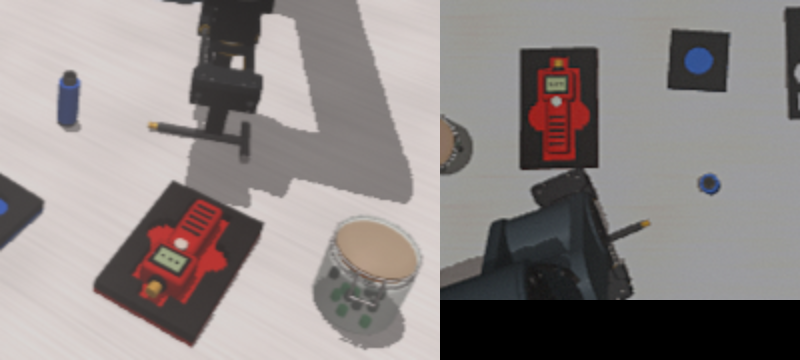

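The gauge sits in its outline with the screen up (crop right, (558,110)). The gripper is over the valve tool shaft.

Emit:
arm_command --delta_rot '[[0,0,0],[0,0,0],[0,0,0],[0,0,0],[0,0,0],[0,0,0],[0,0,0],[0,0,0],[0,0,0],[0,0,0],[0,0,0],[0,0,0]]' --delta_pos '[[0.0005,0.002,0.015],[0.0005,0.002,0.03],[0.0005,0.002,0.04],[0.0005,0.002,0.046],[0.0005,0.002,0.05],[0.0005,0.002,0.05],[0.0005,0.002,0.05],[0.0005,0.002,0.05],[0.0005,0.002,0.05],[0.0005,0.002,0.05],[0.0005,0.002,0.05],[0.0005,0.002,0.05]]' --gripper '[-1,-1,-1,1,1,1,1,1,1,1,1,1]' --grip_force 30

```text
time: 9.27
position: [0.3627, 0.2453, 0.0037]
tool_rot: [0.552, 0.834, 0.0, 0.0]
ft_force: [-0.5, -1.7, -0.2]
grip_width: 0.0354
grip_force: 0.0
```

Emit:
arm_command --delta_rot '[[0,0,0],[0,0,0],[0,0,0],[0,0,0],[0,0,0],[0,0,0],[0,0,0],[0,0,0],[0,0,0],[0,0,0],[0,0,0],[0,0,0]]' --delta_pos '[[0,0,0],[0,0,0],[0,0,0],[0,0,0],[0,0,0],[0,0,0],[0,0,0],[0,0,0],[0,0,0],[0,0,0],[0,0,0],[0,0,0]]' --gripper '[1,1,1,1,1,1,1,1,1,1,1,1]'

```text
time: 10.27
position: [0.3625, 0.2452, 0.0035]
tool_rot: [0.552, 0.834, -0.0, -0.0]
ft_force: [-0.3, -0.5, 0.4]
grip_width: 0.0106
grip_force: 30.0
```

```bash
python3 go.py .6242 -.096 .18 181.9
```

```text
pos [-0.4164, 0.1074, -0.1765] rot [-0.02, -0.01, -68.88] | q [0.34, 0.72, 2.05, 0.0, 0.37, -0.06] t 10.2667
```

Emit:
arm_command --delta_rot '[[0,0,0],[0,0,0],[0,0,0],[0,0,0],[0,0,0],[0,0,0],[0,0,0],[0,0,0]]' --delta_pos '[[0,0,-0.005],[0,0,-0.015],[0,0,-0.03],[0,0,-0.055],[0,0,-0.085],[0,0,-0.115],[0,0,-0.14],[0,0,-0.14]]' --gripper '[1,1,1,1,1,1,1,1]' --grip_force 40

```text
time: 10.93
position: [0.3657, 0.2465, 0.1478]
tool_rot: [0.552, 0.834, 0.004, 0.003]
ft_force: [0.4, 1.0, -0.8]
grip_width: 0.0109
grip_force: 40.0
```

```bash
python3 go.py .6242 -.096 .16 181.9;python3 -c "
from rig import viewer
import cv2,pickle,numpy as np
c=viewer.camera('scene');a=cv2.resize(c['pixels'][120:300,280:500],(440,360))
d=viewer.camera('top');b=cv2.resize(d['pixels'][130:280,120:300],(360,300))
b=cv2.copyMakeBorder(b,0,60,0,0,cv2.BORDER_CONSTANT)
cv2.imwrite('pics/s4.png',np.hstack([a,b]))"
```

```text
pos [-0.4164, 0.1041, -0.0108] rot [0.52, 0.4, -68.87] | q [0.34, 0.41, 1.96, 0.0, 0.76, -0.06] t 10.9333
```

View pics/s4.png

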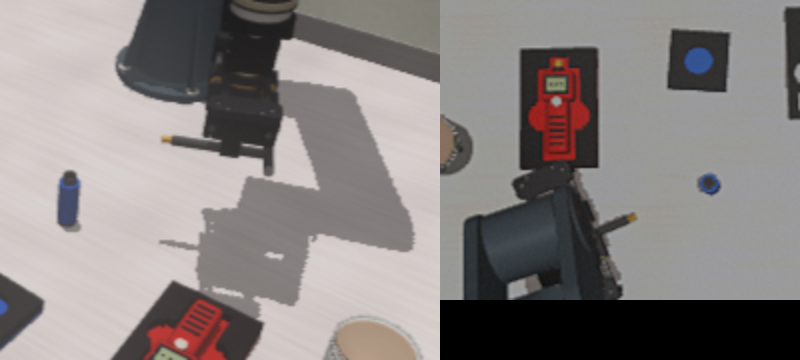

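The valve tool is held level (tip at (166,139) in the crop). Moving to its pad.

Emit:
arm_command --delta_rot '[[0,0,-5],[0,0,-11],[0,0,-17],[0,0,-23],[0,0,-29],[0,0,-35],[0,0,-41],[0,0,-47],[0,0,-53],[0,0,-59],[0,0,-64],[0.4,0.2,-69]]' --delta_pos '[[-0.02,0.005,-0.005],[-0.055,0.014,-0.01],[-0.095,0.024,-0.01],[-0.135,0.034,-0.01],[-0.175,0.044,-0.01],[-0.215,0.054,-0.01],[-0.255,0.064,-0.01],[-0.295,0.074,-0.01],[-0.335,0.084,-0.01],[-0.37,0.093,-0.01],[-0.4,0.1,-0.01],[-0.416,0.104,-0.01]]' --gripper '[1,1,1,1,1,1,1,1,1,1,1,1]'

```text
time: 12.03
position: [0.6223, -0.1008, 0.1507]
tool_rot: [-0.018, 1.0, -0.002, -0.004]
ft_force: [0.2, -0.7, -1.0]
grip_width: 0.0109
grip_force: 40.0
```

```bash
python3 go.py .6242 -.096 .06 181.9
```

```text
pos [-0.0028, 0.0051, 0.0907] rot [-0.23, -0.45, 0.2] | q [-0.33, 0.62, 1.48, -0.01, 1.05, -1.94] t 12.0333
```

Emit:
arm_command --delta_rot '[[0,-0.2,0.2],[0,-0.2,0.2],[0,-0.2,0.2],[0,-0.2,0.2],[0,-0.2,0.2],[0,-0.2,0.2],[0,-0.2,0.2]]' --delta_pos '[[-0.003,0.004,0.02],[-0.003,0.004,0.05],[-0.003,0.004,0.08],[-0.003,0.004,0.1],[-0.003,0.004,0.107],[-0.003,0.004,0.107],[-0.003,0.004,0.107]]' --gripper '[1,1,1,1,1,1,1]'

```text
time: 12.62
position: [0.6228, -0.0931, 0.0454]
tool_rot: [-0.016, 1.0, -0.001, -0.002]
ft_force: [-0.2, -0.6, -1.3]
grip_width: 0.0106
grip_force: 40.0
```

```bash
python3 go.py .6242 -.096 .0105 181.9;python3 -c "
from rig import viewer
import cv2,pickle,numpy as np
c=viewer.camera('scene');a=cv2.resize(c['pixels'][140:290,130:330],(520,390))
d=viewer.camera('top');b=cv2.resize(d['pixels'][120:240,270:360],(270,360))
b=cv2.copyMakeBorder(b,0,30,0,0,cv2.BORDER_CONSTANT)
cv2.imwrite('pics/s5.png',np.hstack([a,b]))"
```

```text
pos [-0.0015, -0.0028, 0.0349] rot [-0.17, -0.27, -0.08] | q [-0.32, 0.77, 1.54, -0.01, 0.84, -1.92] t 12.6167
```

View pics/s5.png

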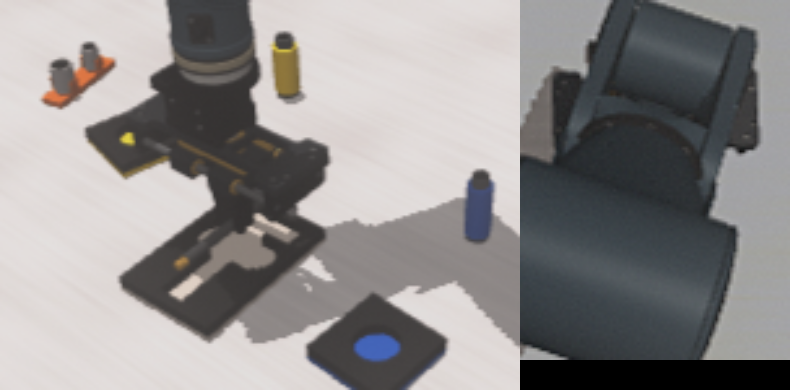

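The tool is hovering over its slot, with the tip (180,263) above the tip end.

Emit:
arm_command --delta_rot '[[-0.1,-0.2,-0.1],[-0.1,-0.2,-0.1],[-0.1,-0.2,-0.1],[-0.1,-0.2,-0.1]]' --delta_pos '[[-0.001,-0.002,0.006],[-0.0015,-0.0025,0.012],[-0.0015,-0.0025,0.015],[-0.0015,-0.0025,0.015]]' --gripper '[1,1,1,1]'

```text
time: 13.05
position: [0.6242, -0.0957, 0.031]
tool_rot: [-0.017, 1.0, -0.001, -0.0]
ft_force: [0.5, 0.3, -1.7]
grip_width: 0.0106
grip_force: 40.0
```

```bash
python3 go.py .6242 -.096 .0105 181.9
```

```text
pos [0.0, -0.0003, 0.0205] rot [-0.08, -0.03, 0.01] | q [-0.33, 0.79, 1.54, -0.0, 0.81, -1.93] t 13.05
```

Emit:
arm_command --delta_rot '[[0,0,0],[0,0,0],[0,0,0],[0,0,0],[0,0,0],[0,0,0]]' --delta_pos '[[0,0,0.006],[0,0,0.012],[0,0,0.016],[0,0,0.019],[0,0,0.0205],[0,0,0.0205]]' --gripper '[1,1,1,1,1,1]'

```text
time: 13.55
position: [0.6244, -0.0956, 0.0104]
tool_rot: [-0.017, 1.0, -0.001, -0.0]
ft_force: [0.1, 0.1, -1.4]
grip_width: 0.0105
grip_force: 40.0
```

Emit:
arm_command --delta_rot '[[0,0,0],[0,0,0],[0,0,0],[0,0,0],[0,0,0],[0,0,0],[0,0,0],[0,0,0],[0,0,0],[0,0,0],[0,0,0],[0,0,0]]' --delta_pos '[[0,0,0.0005],[0,0,0.0005],[0,0,0.0005],[0,0,0.0005],[0,0,0.0005],[0,0,0],[0,0,-0.02],[0,0,-0.05],[0,0,-0.08],[0,0,-0.11],[0,0,-0.14],[0,0,-0.16]]' --gripper '[0.1,0.1,0.1,0.1,0.1,0.1,0.1,0.1,-1,-1,-1,-1]'

```text
time: 14.55
position: [0.6258, -0.0958, 0.1744]
tool_rot: [-0.017, 1.0, -0.002, 0.002]
ft_force: [0.7, -0.7, -0.5]
grip_width: 0.0579
grip_force: 0.0
```

```bash
python3 go.py .449 .0763 .17 140
```

```text
pos [0.1709, 0.1779, 0.0031] rot [-0.09, 0.31, 41.93] | q [-0.33, 0.59, 1.46, -0.0, 1.08, -1.93] t 14.55
```

Emit:
arm_command --delta_rot '[[0,0,42],[0,0,42],[0,0,42],[0,0,42],[0,0,42],[0,0,42],[0,0,42],[0,0,42],[0,0,42],[0,0,42],[0,0,42]]' --delta_pos '[[0.02,0.021,0],[0.048,0.05,0],[0.076,0.079,0],[0.104,0.108,0],[0.132,0.137,0],[0.16,0.166,0],[0.171,0.178,0],[0.171,0.178,0.02],[0.171,0.178,0.045],[0.171,0.178,0.06],[0.171,0.178,0.06]]' --gripper '[-1,-1,-1,-1,-1,-1,-1,-1,-1,-1,-1]'

```text
time: 15.47
position: [0.4465, 0.0767, 0.1087]
tool_rot: [0.342, 0.94, -0.001, -0.002]
ft_force: [-0.4, -0.3, 0.6]
grip_width: 0.087
grip_force: 0.0
```

```bash
python3 go.py .449 .0763 .026 140;python3 -c "
from rig import viewer
import cv2,pickle,numpy as np
c=viewer.camera('scene');a=cv2.resize(c['pixels'][140:290,150:370],(572,390))
d=viewer.camera('top');b=cv2.resize(d['pixels'][120:240,270:345],(225,360))
b=cv2.copyMakeBorder(b,0,30,0,0,cv2.BORDER_CONSTANT)
cv2.imwrite('pics/s6.png',np.hstack([a,b]))"
```

```text
pos [-0.0023, 0.0016, 0.0827] rot [-0.21, -0.11, -0.0] | q [-0.08, 0.5, 1.96, -0.0, 0.69, -0.95] t 15.4667
```

View pics/s6.png

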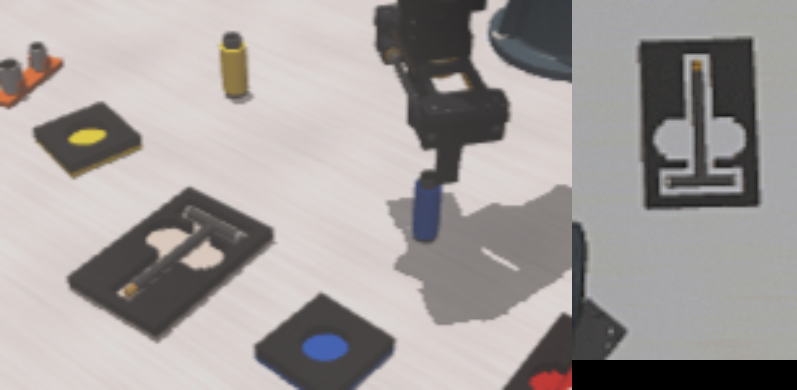

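The valve tool is seated in its T outline (right panel, (698,125)). The gripper is above the blue socket.

Emit:
arm_command --delta_rot '[[-0.1,-0.1,0],[-0.1,-0.1,0],[-0.1,-0.1,0],[-0.1,-0.1,0],[-0.1,-0.1,0],[-0.1,-0.1,0],[-0.1,-0.1,0],[-0.1,-0.1,0],[-0.1,-0.1,0],[-0.1,-0.1,0],[-0.1,-0.1,0],[-0.1,-0.1,0]]' --delta_pos '[[-0.002,0.0015,0.005],[-0.002,0.0015,0.02],[-0.002,0.0015,0.04],[-0.002,0.0015,0.06],[-0.002,0.0015,0.075],[-0.002,0.0015,0.082],[-0.002,0.0015,0.082],[-0.002,0.0015,0.082],[-0.002,0.0015,0.082],[-0.002,0.0015,0.082],[-0.002,0.0015,0.082],[-0.002,0.0015,0.082]]' --gripper '[-1,-1,-1,-1,-1,-1,0.8,0.8,0.8,0.8,0.8,0.8]' --grip_force 20

```text
time: 16.57
position: [0.4509, 0.0763, 0.0293]
tool_rot: [0.343, 0.939, -0.0, 0.002]
ft_force: [-0.0, -0.1, 0.0]
grip_width: 0.0549
grip_force: 0.0
```

Emit:
arm_command --delta_rot '[[0,0,0],[0,0,0],[0,0,0],[0,0,0],[0,0,0],[0,0,0],[0,0,0],[0,0,0]]' --delta_pos '[[0,0,0],[0,0,0],[0,0,0],[0,0,0],[0,0,0],[0,0,0],[0,0,0],[0,0,0]]' --gripper '[0.8,0.8,0.8,0.8,0.8,0.8,0.8,0.8]' --grip_force 30

```text
time: 17.23
position: [0.4502, 0.0763, 0.0286]
tool_rot: [0.343, 0.939, -0.0, 0.002]
ft_force: [0.0, -1.1, 2.2]
grip_width: 0.0272
grip_force: 30.0
```

```bash
python3 go.py .6413 .0983 .11 140
```

```text
pos [-0.1323, 0.1399, -0.0809] rot [0.03, 0.18, -0.08] | q [-0.08, 0.67, 2.0, -0.0, 0.47, -0.95] t 17.2333
```

Emit:
arm_command --delta_rot '[[0,0,0],[0,0,0],[0,0,0],[0,0,0],[0,0,0],[0,0,0],[0,0,0],[0,0,0],[0,0,0],[0,0,0],[0,0,0],[0,0,0]]' --delta_pos '[[0,0,-0.01],[0,0,-0.03],[0,0,-0.055],[-0.01,0.01,-0.075],[-0.03,0.032,-0.081],[-0.053,0.056,-0.081],[-0.076,0.08,-0.081],[-0.099,0.105,-0.081],[-0.117,0.124,-0.081],[-0.132,0.14,-0.081],[-0.132,0.14,-0.065],[-0.132,0.14,-0.06]]' --gripper '[0.8,0.8,0.8,0.8,0.8,0.8,0.8,0.8,0.8,0.8,0.8,0.8]' --grip_force 35

```text
time: 18.23
position: [0.6411, 0.0986, 0.0866]
tool_rot: [0.343, 0.939, -0.001, 0.0]
ft_force: [-1.2, -0.1, -4.0]
grip_width: 0.027
grip_force: 35.0
```

Emit:
arm_command --delta_rot '[[0,0,0],[0,0,0],[0,0,0]]' --delta_pos '[[0,0,0.01],[0,0,0.015],[0,0,0.015]]' --gripper '[0.8,0.8,0.8]'

```text
time: 18.48
position: [0.6388, 0.0985, 0.072]
tool_rot: [0.343, 0.939, -0.001, -0.001]
ft_force: [-1.2, 0.7, -3.6]
grip_width: 0.027
grip_force: 35.0
```

```bash
python3 go.py .6413 .0983 .0355 140;python3 -c "
from rig import viewer
import cv2,pickle,numpy as np
c=viewer.camera('scene');a=cv2.resize(c['pixels'][170:310,200:360],(480,420))
cv2.imwrite('pics/s7.png',a)"
```

```text
pos [-0.0021, 0.0015, 0.0365] rot [-0.15, -0.05, -0.08] | q [-0.02, 0.74, 1.49, -0.0, 0.91, -0.89] t 18.4833
```

View pics/s7.png

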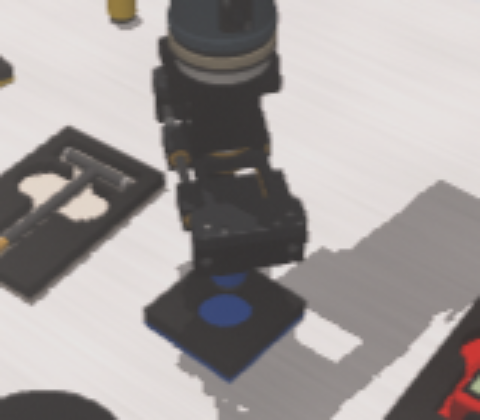

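The blue socket hangs above the well (~(228,275)). I'll lower it.

Emit:
arm_command --delta_rot '[[0,0,0],[0,0,0],[0,0,0],[0,0,0],[0,0,0],[0,0,0],[0,0,0],[0,0,0]]' --delta_pos '[[-0.001,0.001,0.006],[-0.002,0.001,0.012],[-0.002,0.001,0.019],[-0.002,0.001,0.025],[-0.002,0.001,0.03],[-0.002,0.001,0.034],[-0.002,0.001,0.0365],[-0.002,0.001,0.0365]]' --gripper '[0.8,0.8,0.8,0.8,0.8,0.8,0.8,0.8]'

```text
time: 19.2
position: [0.6432, 0.0979, 0.0368]
tool_rot: [0.343, 0.939, -0.0, 0.001]
ft_force: [0.1, 0.1, -3.1]
grip_width: 0.0272
grip_force: 35.0
```

Emit:
arm_command --delta_rot '[[0,0,0],[0,0,0],[0,0,0],[0,0,0],[0,0,0]]' --delta_pos '[[0.001,-0.001,0.0005],[0.001,-0.001,0.001],[0.001,-0.001,0.0015],[0.001,-0.001,0.002],[0.001,-0.001,0.002]]' --gripper '[0.8,0.8,0.8,0.8,0.8]'

```text
time: 19.62
position: [0.6424, 0.0978, 0.0358]
tool_rot: [0.343, 0.939, -0.0, 0.002]
ft_force: [0.3, -0.0, -3.9]
grip_width: 0.0272
grip_force: 35.0
```

Emit:
arm_command --delta_rot '[[0,0,0],[0,0,0],[0,0,0],[0,0,0],[0,0,0],[0,0,0],[0,0,0],[0,0,0],[0,0,0],[0,0,0],[0,0,0],[0,0,0]]' --delta_pos '[[0,0,0],[0,0,0],[0,0,0],[0,0,0],[0,0,0],[0,0,0],[0,0,-0.01],[0,0,-0.03],[0,0,-0.06],[0,0,-0.09],[0,0,-0.12],[0,0,-0.14]]' --gripper '[-1,-1,-1,-1,-1,-1,-1,-1,-1,-1,-1,-1]'

```text
time: 20.62
position: [0.6431, 0.0981, 0.1797]
tool_rot: [0.343, 0.939, 0.001, 0.004]
ft_force: [1.1, -0.5, 0.4]
grip_width: 0.0862
grip_force: 0.0
```

```bash
python3 go.py .3716 -.259 .175 120
```

```text
pos [-0.0221, -0.448, 0.0032] rot [0.28, 0.36, 19.92] | q [-0.02, 0.61, 1.41, -0.0, 1.12, -0.89] t 20.6167
```

Emit:
arm_command --delta_rot '[[0,0,2],[0,0,4],[0,0,6],[0,0,8],[0,0,10],[0,0,12],[0,0,14],[0,0,16],[0,0,18],[0,0,20],[0,0,20],[0.2,0.2,20]]' --delta_pos '[[-0.001,-0.025,0],[-0.003,-0.065,0],[-0.005,-0.105,0],[-0.007,-0.145,0],[-0.009,-0.185,0],[-0.011,-0.225,0],[-0.013,-0.265,0],[-0.015,-0.305,0],[-0.017,-0.345,0],[-0.019,-0.385,0],[-0.021,-0.42,0],[-0.022,-0.448,0]]' --gripper '[-1,-1,-1,-1,-1,-1,-1,-1,-1,-1,-1,-1]'

```text
time: 21.62
position: [0.3687, -0.261, 0.1763]
tool_rot: [0.501, 0.865, -0.001, 0.0]
ft_force: [-0.1, -0.8, -0.4]
grip_width: 0.0872
grip_force: 0.0
```

Emit:
arm_command --delta_rot '[[0,0,0],[0,0,0],[0,0,0],[0,0,0],[0,0,0]]' --delta_pos '[[0,0,0.02],[0,0,0.045],[0,0,0.06],[0,0,0.06],[0,0,0.06]]' --gripper '[-1,-1,-1,-1,-1]'

```text
time: 22.03
position: [0.3699, -0.2589, 0.1155]
tool_rot: [0.501, 0.866, -0.001, -0.001]
ft_force: [-0.4, -0.3, 1.0]
grip_width: 0.0872
grip_force: 0.0
```

```bash
python3 go.py .3716 -.259 .027 120;python3 -c "
from rig import viewer
import cv2,pickle,numpy as np
c=viewer.camera('scene');a=cv2.resize(c['pixels'][90:290,140:340],(400,400))
d=viewer.camera('top');b=cv2.resize(d['pixels'][110:260,220:370],(400,400))
cv2.imwrite('pics/s8.png',np.hstack([a,b]))"
```

```text
pos [-0.001, 0.0016, 0.0885] rot [-0.13, -0.06, -0.09] | q [-0.86, 0.48, 1.96, -0.0, 0.7, -1.38] t 22.0333
```

View pics/s8.png

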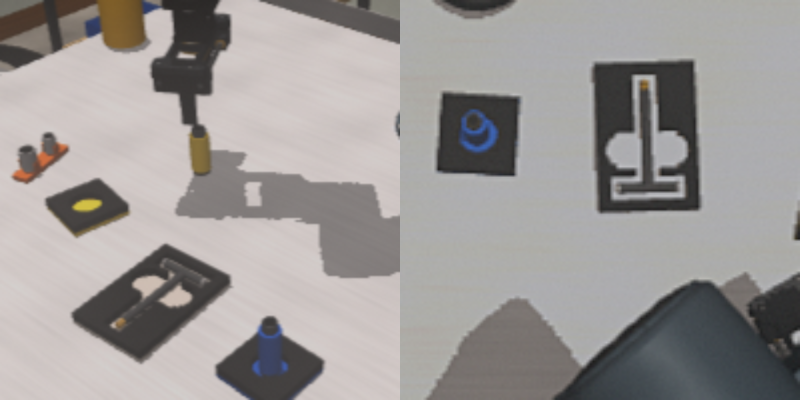

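The blue socket stands in its well (269,345). The gripper is above the yellow socket.

Emit:
arm_command --delta_rot '[[0,0,0],[0,0,0],[0,0,0],[0,0,0],[0,0,0],[0,0,0],[0,0,0],[0,0,0],[0,0,0],[0,0,0],[0,0,0],[0,0,0]]' --delta_pos '[[-0.001,0.001,0.01],[-0.001,0.001,0.03],[-0.001,0.001,0.05],[-0.001,0.001,0.07],[-0.001,0.001,0.082],[-0.001,0.001,0.088],[-0.001,0.001,0.088],[-0.001,0.001,0.088],[-0.001,0.001,0.088],[-0.001,0.001,0.088],[-0.001,0.001,0.088],[-0.001,0.001,0.088]]' --gripper '[-1,-1,-1,-1,-1,-1,0.7,0.7,0.7,0.7,0.7,0.7]' --grip_force 20

```text
time: 23.13
position: [0.3716, -0.2597, 0.028]
tool_rot: [0.501, 0.866, -0.001, 0.0]
ft_force: [-0.4, -0.2, -0.1]
grip_width: 0.0547
grip_force: 0.0
```

Emit:
arm_command --delta_rot '[[0,0,0],[0,0,0],[0,0,0],[0,0,0],[0,0,0],[0,0,0],[0,0,0],[0,0,0]]' --delta_pos '[[0,0,0],[0,0,0],[0,0,0],[0,0,0],[0,0,0],[0,0,0],[0,0,0],[0,0,0]]' --gripper '[0.7,0.7,0.7,0.7,0.7,0.7,0.7,0.7]' --grip_force 30

```text
time: 23.8
position: [0.3713, -0.2595, 0.0274]
tool_rot: [0.501, 0.866, -0.001, -0.001]
ft_force: [-0.6, -0.4, 2.0]
grip_width: 0.0315
grip_force: 30.0
```

```bash
python3 go.py .557 -.320 .11 120
```

```text
pos [-0.1451, 0.1306, -0.0829] rot [-0.13, 0.0, -0.08] | q [-0.86, 0.67, 2.01, -0.0, 0.46, -1.37] t 23.8
```

Emit:
arm_command --delta_rot '[[0,0,0],[0,0,0],[0,0,0],[0,0,0],[0,0,0],[0,0,0],[0,0,0],[0,0,0],[0,0,0],[0,0,0],[0,0,0],[0,0,0]]' --delta_pos '[[0,0,-0.01],[0,0,-0.03],[0,0,-0.055],[-0.01,0.009,-0.075],[-0.033,0.03,-0.083],[-0.058,0.052,-0.083],[-0.083,0.075,-0.083],[-0.108,0.097,-0.083],[-0.13,0.117,-0.083],[-0.145,0.1305,-0.083],[-0.145,0.1305,-0.065],[-0.145,0.1305,-0.06]]' --gripper '[0.7,0.7,0.7,0.7,0.7,0.7,0.7,0.7,0.7,0.7,0.7,0.7]' --grip_force 35

```text
time: 24.8
position: [0.5567, -0.3191, 0.0845]
tool_rot: [0.5, 0.866, -0.001, -0.002]
ft_force: [-2.1, 1.1, -2.6]
grip_width: 0.0313
grip_force: 35.0
```

Emit:
arm_command --delta_rot '[[0,0,0],[0,0,0],[0,0,0]]' --delta_pos '[[0,0,0.01],[0,0,0.015],[0,0,0.015]]' --gripper '[0.7,0.7,0.7]'

```text
time: 25.05
position: [0.5549, -0.3187, 0.0702]
tool_rot: [0.501, 0.866, -0.001, -0.003]
ft_force: [0.1, -0.7, -2.4]
grip_width: 0.0313
grip_force: 35.0
```

```bash
python3 go.py .557 -.320 .0345 120
```

```text
pos [-0.0023, 0.0014, 0.0357] rot [-0.22, -0.26, -0.11] | q [-0.69, 0.74, 1.5, -0.0, 0.91, -1.21] t 25.05
```

Emit:
arm_command --delta_rot '[[0,0,0],[0,0,0],[0,0,0],[0,0,0],[0,0,0],[0,0,0],[0,0,0],[0,0,0],[0,0,0],[0,0,0]]' --delta_pos '[[-0.001,0.001,0.006],[-0.001,0.001,0.012],[-0.001,0.001,0.019],[-0.001,0.001,0.025],[-0.001,0.001,0.03],[-0.001,0.001,0.033],[-0.001,0.001,0.035],[-0.001,0.001,0.037],[-0.001,0.001,0.037],[-0.001,0.001,0.037]]' --gripper '[0.7,0.7,0.7,0.7,0.7,0.7,0.7,0.7,0.7,0.7]'

```text
time: 25.88
position: [0.5582, -0.3205, 0.0352]
tool_rot: [0.501, 0.866, -0.001, -0.0]
ft_force: [0.1, -0.0, -2.3]
grip_width: 0.0316
grip_force: 35.0
```

```bash
python3 go.py .557 -.320 .0335 120;python3 -c "
from rig import viewer
import cv2
c=viewer.camera('scene');cv2.imwrite('pics/s9.png',cv2.resize(c['pixels'][110:250,110:270],(560,490)))"
```

```text
pos [0.001, -0.0008, 0.0017] rot [-0.12, 0.01, -0.08] | q [-0.69, 0.79, 1.51, -0.0, 0.84, -1.21] t 25.8833
```

View pics/s9.png

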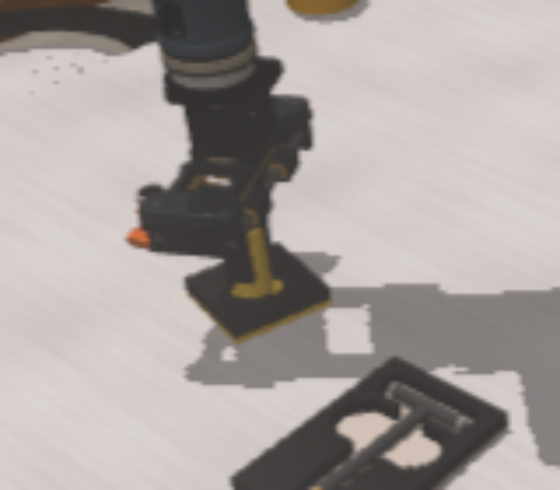

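The yellow socket is in its well (258,290), about 1–2 mm up. I'll lower it, release and retreat.

Emit:
arm_command --delta_rot '[[0,0,0],[0,0,0],[0,0,0],[0,0,0]]' --delta_pos '[[0,0,0.0005],[0,0,0.001],[0,0,0.0015],[0,0,0.0015]]' --gripper '[0.7,0.7,0.7,0.7]'

```text
time: 26.27
position: [0.5581, -0.3204, 0.0336]
tool_rot: [0.501, 0.866, -0.001, -0.0]
ft_force: [0.6, 0.2, -2.1]
grip_width: 0.0313
grip_force: 35.0
```

Emit:
arm_command --delta_rot '[[0,0,0],[0,0,0],[0,0,0],[0,0,0],[0,0,0],[0,0,0],[0,0,0],[0,0,0],[0,0,0],[0,0,0],[0,0,0],[0,0,0]]' --delta_pos '[[0,0,0],[0,0,0],[0,0,0],[0,0,0],[0,0,0],[0,0,0],[0,0,-0.01],[0,0,-0.03],[0,0,-0.06],[0,0,-0.09],[0,0,-0.12],[0,0,-0.15]]' --gripper '[-1,-1,-1,-1,-1,-1,-1,-1,-1,-1,-1,-1]'

```text
time: 27.27
position: [0.5582, -0.3201, 0.1858]
tool_rot: [0.501, 0.866, -0.001, -0.0]
ft_force: [-0.3, -0.5, 0.3]
grip_width: 0.0865
grip_force: 0.0
```

```bash
python3 go.py .30 -.53 .22 120
```

```text
pos [-0.0531, -0.3286, -0.0335] rot [-0.12, 0.03, -0.08] | q [-0.69, 0.59, 1.42, -0.0, 1.13, -1.21] t 27.2667
```

Emit:
arm_command --delta_rot '[[0,0,0],[0,0,0],[0,0,0],[0,0,0],[0,0,0],[0,0,0],[0,0,0],[0,0,0],[0,0,0],[0,0,0],[0,0,0],[0,0,0]]' --delta_pos '[[0,0,-0.02],[-0.007,-0.04,-0.034],[-0.013,-0.08,-0.034],[-0.019,-0.12,-0.034],[-0.026,-0.16,-0.034],[-0.032,-0.2,-0.034],[-0.039,-0.24,-0.034],[-0.045,-0.28,-0.034],[-0.05,-0.31,-0.034],[-0.053,-0.328,-0.034],[-0.053,-0.328,-0.034],[-0.053,-0.328,-0.034]]' --gripper '[-1,-1,-1,-1,-1,-1,-1,-1,-1,-1,-1,-1]'

```text
time: 28.27
position: [0.2998, -0.5302, 0.2189]
tool_rot: [0.502, 0.865, -0.001, -0.0]
ft_force: [1.0, 0.7, 0.2]
grip_width: 0.0872
grip_force: 0.0
```

```bash
python3 -c "
from rig import viewer
import cv2,numpy as np
c=viewer.camera('scene');a=cv2.resize(c['pixels'][140:340,130:500],(740,400))
d=viewer.camera('top');b=cv2.resize(d['pixels'][130:230,90:460],(740,200))
cv2.imwrite('pics/s10.png',np.vstack([a,b]))"
```

```text
(no output)
```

View pics/s10.png

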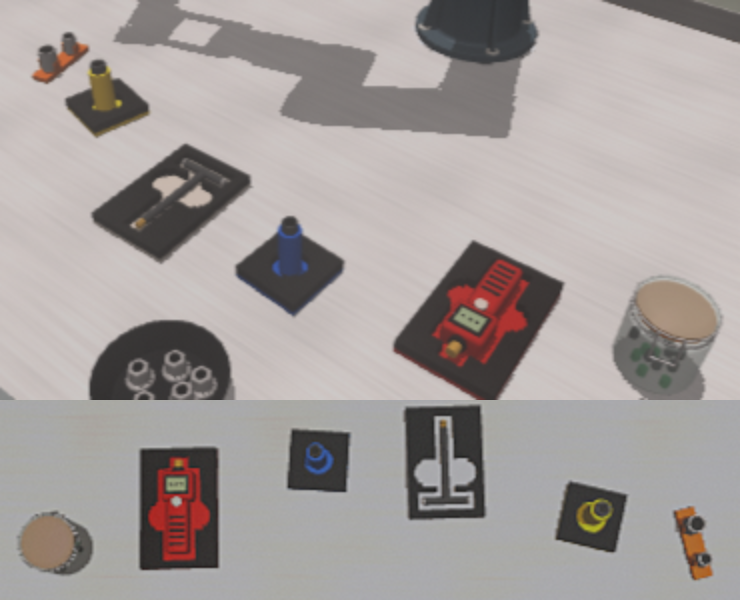

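All four tools are home: gauge (178,510), valve tool (443,465), blue socket (290,250) and yellow socket (103,88). The jar and clip have not moved, so I'm handing in.

```bash
python3 -c "
from rig import robot
print(robot.hand_in())"
```

```text
the job is handed in; nothing more can be done
None
```

The job is handed in: all four tools look seated in their own pads in the last camera views, the jar and orange clip weren't touched, and it took about 28 s of the 99 s allowed; no verdict was returned.

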